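# Slide the bench lamp round the bent rail to its stop

### The job

Slide the hanging bench lamp along the bent rail, around the bend and up to the stop ring near the rail's free end; press it gently against the stop so that it is fully home, then let go and leave it hanging straight and still there. Ease it along without jamming it or forcing it against the rail or the stop, and leave the other things on the bench where they are.

Things in the scene. Friction and masses are not known exactly. Their poses are not given: they have to be found in the camera images.
- lamp_hole (a point): Centre of the 15 mm hole drilled along local x through the lamp's slide block (the block is 14 mm along x, 26 mm wide along y, 46 mm tall; it reaches 13 mm below and 33 mm above this point). The hole has 1.5 mm play all round on the 12 mm rod: hanging freely, this point is 1.5 mm below the rod's axis.
- lamp_grip (a point): Middle of the aluminium slide block's solid upper part, 22 mm above the hole's centre (local z up); the block is grasped here from above across its 26 mm width (local y).
- lamp: Cordless bench lamp hanging loose on the rail, 0.11 to 0.22 kg: the upright aluminium slide block with a white lamp head below (62 mm across, from 22 to 57 mm below the hole). Origin and axes are those of the hole's centre point: x along the hole, z up.
- rail: Fixed steel rod, 12 mm thick, level, axis 140 mm above the bench. Origin: foot of its 20 mm post; x along the first leg. Bent by hand, so its shape is not exact: straight from the post for 82 to 108 mm, then 32 to 48 degrees to the left (radius 50 mm), then straight for 36 to 72 mm, then again 34 to 46 degrees left (radius 50 mm), then the straight second leg. Feel where it really bends.
- stop: Dark steel stop ring fixed on the second leg, 22 mm across, 14 mm thick, its face 50 to 70 mm past the end of the bend. Origin: on the rod's axis at the centre of the face that looks back towards the bend; local x points along the second leg away from the bend, z up. With the block fully home its hole's centre is 7 mm before this point.
- flux_bottle: White bottle, 30 mm across, 85 mm tall, standing on the bench; bystander. Origin: centre of its foot.
- parts_tray: Open white tray 80 x 110 x 30 mm on the bench; bystander. Origin: centre of its underside.
- pot: Glass cup, 60 mm across, 60 mm tall, on the bench; bystander. Origin: centre of its underside.

How it is judged (in metres and radians):
On the way, in this order (a step that is already met when the one before it is completed fails the run):
1. the lamp has been slid round the bend onto the second leg (x of lamp_hole in the frame of stop above -0.04 m and y of lamp_hole in the frame of stop between -0.004 and 0.004 m), for 0.05 s.
2. the block is pressed against the stop ring with more than 2 N (contact force between lamp and stop above 2 N), for 0.1 s.
At the end, for the whole second after the job is handed in: The lamp hangs on the second leg with its block home at the stop ring (hole centre within 9.5 mm of the stop's face along the rail, that is a gap under 2.5 mm), upright within 0.15 rad, at rest, released (x of lamp_hole in the frame of stop between -0.0095 and -0.004 m and distance between lamp_hole and stop below 0.0115 m and angle between lamp's own z axis and vertical below 0.15 rad and linear speed of lamp below 0.02 m/s and angular speed of lamp below 0.3 rad/s); the robot touches nothing.
It fails at once if the lamp is forced against the rail while it is slid along (over 10 N, before it bears on the stop ring) (contact force between lamp and rail above 10 N and contact force between lamp and stop below 0.2 N and distance of lamp_hole from where it was at the start of the episode above 0.015 m).
It fails at once if the lamp is forced against the stop ring (over 15 N) (contact force between lamp and stop above 15 N).
It fails at once if a bystander is moved by more than 20 mm (distance of any of flux_bottle, parts_tray, pot from where it was at the start of the episode above 0.02 m).
It also fails if it takes over 72 s, if anything falls off the work surface, if the arm or the gripper's body presses on something with over 40 N, if the wrist force passes 120 N, or if a joint passes its speed limit or range.

### The arm

A 6-joint arm with a two-finger parallel gripper is mounted at the origin on the work surface. World frame = base frame: x ahead of the robot, y to its left, z up, the work surface at z = 0. Lengths are in mm, angles in rad, forces in N, time in s.
With the tool pointing down it reaches from about 350 to 875 mm from the base axis. Payload 4.2 kg.
Tool frame: the origin (TCP) lies at the very end of the fingers, on their centre line; the grasp point (between the pads) lies 19 mm behind it; z points along the fingers, y is the line along which they close (so a half turn about z gives the same grasp; the last joint's range is limited). The gripper opens to 85 mm and grips with 20 to 120 N. Pads are 22 mm wide; open, the fingers measure 114 mm over their backs; the gripper's body (76 mm by 85 mm) begins 54 mm behind the grasp point. The pads swing forward as they close: fully open they stand 13 mm farther back than shut.
Start: joints at [1.387, 0.385, 0.008, 0, -1.194, -0.259], TCP at [267.761, 564.715, 231.312] pointing down, gripper open.
Joint ranges: [-3.14, 3.14], [-1.21, 2.06], [-1.07, 1.41], [-3.16, 2.05], [-2.99, -0.16], [-3.1, 3.1]. Speed limits (rad/s): [2.79, 2.79, 3.14, 3.14, 3.14, 3.14].

### API

Orientations are given as a unit quaternion [x, y, z, w].
In Python, from bench import arm, optics gives the robot as it stands. The module is installed in compiled form; this text tells all that it offers.
- The arm moves only by the tool step_arm, never from a script. Its argument "motion" is a list of rows, each an object with "dr": the turn, a rotation vector about the tool's x, y, z in units of 8 degrees (1.0 is 8 degrees), a list of three; "slide": the shift along the tool's x, y, z in mm, a list of three; "jaw": the finger opening in mm, from 0 to 85.4. A call has exactly 8 rows; each row is the pose to reach, as a shift and turn from the pose commanded when the call began, along the tool's axes at that moment; what a row does not reach only later rows make up. A row lasts 1/8 s, in which the tool goes at most 62.5 mm and 10.7 degrees, less where a joint would pass 70% of its speed; a pose out of reach is approached as far as the arm can. A call with a gripper value outside its range is refused whole. The fingers move at their own pace and stop on an object; the grip force is fixed at half the most. Time passes only in rows, so rows that repeat a pose let the fingers close, or fill a call up. It gives the time, the measured TCP pose, the force, the opening and the grip force at its end, in the units of the state.
- arm.read_state(): the state, without advancing time (a new reading comes with each control period).
- optics.get_image(name): name is "scene" or "top"; returns the picture (420x560x3 uint8, blue, green, red); there is no depth.
- optics.camera_info(name): a dict with "camera_matrix" (3x3 intrinsics, pixels), "view" (4x4, takes a point from world to camera coordinates). Camera axes: x right, y up, looking along -z (the intrinsics and any distortion apply to the point x, -y, -z); pixel columns grow to the right and rows downward; lengths in mm; the calibration is good to about 2 mm. A picture is of the moment at which its call begins. camera_info takes no time and is no camera call.
- arm.job_done(): hands the job in; it is judged then, once.
The state is a dict: "clock": time; "joints": joint angles; "joint_vel": joint speeds; "joint_efforts": joint torques, N m; "position": TCP position; "ee_rot": TCP orientation; "contact_force": force on the tool from outside, world axes, zero at the start; "wrist_torque": the same for the moment, N m; "gripper_width": finger opening in mm; "grasp_force": force on a finger pad.
Only numpy, scipy, OpenCV 4.12 (cv2) and the standard library are available. Lean on these libraries where they do the work, as an engineer would, in place of code of your own. Each camera call takes 0.05 s, during which the arm holds its last target. There are 200 camera calls.

## Working session

There is one attempt and no reset: what is moved stays moved. The work goes in short steps, Python scripts to look and compute and a tool call to move; the robot and the scene stay as the last step left them, time stands still between calls to the robot, and variables do not carry over. Pictures are saved under pics/ and viewed, at most 10 in all, crops included, and the job is handed in when it is done.

Besides the shell and the picture viewer there is one more tool, called as name(argument=value, ...) on one line, values as JSON. step_arm: Moves the arm, as the interface text tells. Its arguments: {"type":"object","properties":{"motion":{"type":"array","items":{"type":"object","properties":{"dr":{"type":"array","items":{"type":"number"}},"slide":{"type":"array","items":{"type":"number"}},"jaw":{"type":"number"}}}}},"required":["motion"]}

```bash
mkdir -p pics; cat > h.py <<'E'
import numpy as np, cv2
from bench import arm, optics
def ray(n,uv):
    i=optics.camera_info(n);K=np.array(i["camera_matrix"]);V=np.array(i["view"])
    u=np.linalg.inv(K)@[uv[0],uv[1],1.];d=V[:3,:3].T@np.array([u[0],-u[1],-u[2]])
    return -V[:3,:3].T@V[:3,3],d
def onz(n,uv,z):
    c,d=ray(n,uv);return c+d*(z-c[2])/d[2]
def proj(n,p):
    i=optics.camera_info(n);K=np.array(i["camera_matrix"]);V=np.array(i["view"])
    q=V[:3,:3]@np.asarray(p,float)+V[:3,3];w=K@[q[0],-q[1],-q[2]];return w[:2]/w[2]
def tri(a,b):
    c1,d1=ray("top",a);c2,d2=ray("scene",b)
    s=np.linalg.lstsq(np.c_[d1,-d2],c2-c1,rcond=None)[0];p,q=c1+d1*s[0],c2+d2*s[1]
    return (p+q)/2,np.linalg.norm(p-q)
E
python3 - <<'E'
from h import *
for n in("top","scene"):
    cv2.imwrite(f"pics/{n}0.png",optics.get_image(n)); i=optics.camera_info(n); print(n,i, ray(n,(280,210)))
print(arm.read_state())
E
```

```text
top {'camera_matrix': array([[450.90565804,   0.        , 274.20481788],
       [  0.        , 450.90565804, 212.63233316],
       [  0.        ,   0.        ,   1.        ]]), 'view': array([[-1.67137020e-03, -9.99992707e-01, -3.43409845e-03,
         4.52024521e-01],
       [ 9.85655327e-01, -2.22693620e-03,  1.68756086e-01,
        -5.40356324e+02],
       [-1.68762503e-01, -3.10278353e-03,  9.85651861e-01,
        -1.03881656e+03],
       [ 0.00000000e+00,  0.00000000e+00,  0.00000000e+00,
         1.00000000e+00]])} (array([ 357.29256184,   -3.97454076, 1115.10144892]), array([ 0.17449516, -0.00976244, -0.98471082]))
scene {'camera_matrix': array([[422.77402124,   0.        , 281.17179628],
       [  0.        , 422.77402124, 202.94980836],
       [  0.        ,   0.        ,   1.        ]]), 'view': array([[ 4.40839979e-01,  8.97583781e-01,  1.86220815e-03,
        -2.40830154e+02],
       [-7.04819712e-01,  3.44879569e-01,  6.19909072e-01,
         3.22282909e+02],
       [ 5.55778091e-01, -2.74593223e-01,  7.84671444e-01,
        -1.30119559e+03],
       [ 0.00000000e+00,  0.
[... 181 characters left out ...]
nts': array([ 1.38660743e+00,  3.85453511e-01,  6.77417737e-03, -4.26716875e-04,
       -1.19404723e+00, -2.58599894e-01]), 'joint_vel': array([-0.00023323, -0.00208604,  0.00260307,  0.00228523,  0.00054321,
        0.00287992]), 'joint_efforts': array([-7.34411497e-04, -3.93317699e+01,  1.88929206e+01,  4.19798747e+00,
       -2.57910353e-03,  4.41594580e-06]), 'position': array([267.5494972 , 564.2507162 , 230.35258821]), 'ee_rot': array([ 9.75574448e-01, -2.19666853e-01, -1.62282231e-04,  9.71824781e-04]), 'contact_force': array([-0.22380088, -0.2938581 , -0.21958214]), 'wrist_torque': array([-0.01282107, -0.02478417,  0.04674545]), 'grasp_force': 0.0, 'gripper_width': 85.64496654665506}
```

View pics/top0.png

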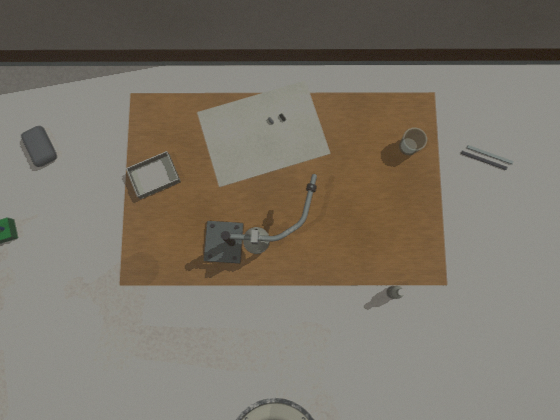

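View pics/scene0.png

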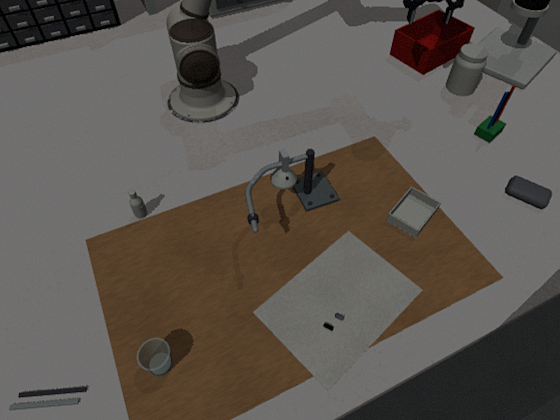

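```bash
python3 - <<'E'
from h import *
a=cv2.imread("pics/top0.png")[165:275,195:335]; b=cv2.imread("pics/scene0.png")[140:240,230:350]
a=cv2.resize(a,None,fx=5,fy=5,interpolation=cv2.INTER_CUBIC); b=cv2.resize(b,None,fx=5,fy=5,interpolation=cv2.INTER_CUBIC)
cv2.imwrite("pics/ct.png",cv2.convertScaleAbs(a,alpha=1.6)); cv2.imwrite("pics/cs.png",cv2.convertScaleAbs(b,alpha=1.6))
E
```

```text
(no output)
```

View pics/ct.png

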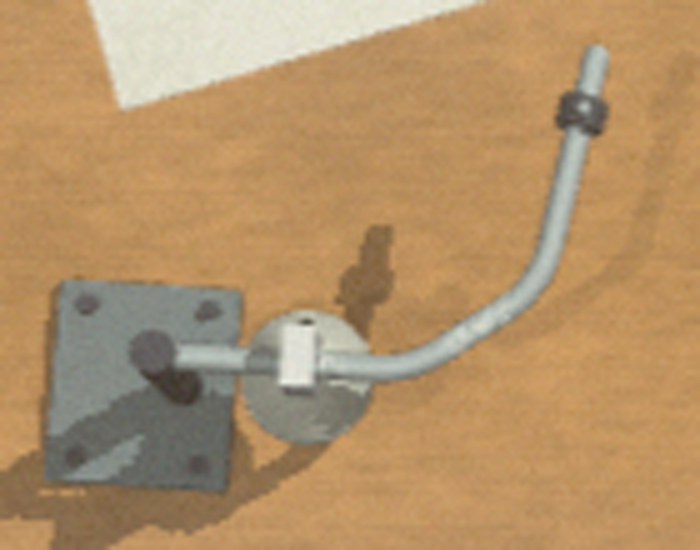

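View pics/cs.png

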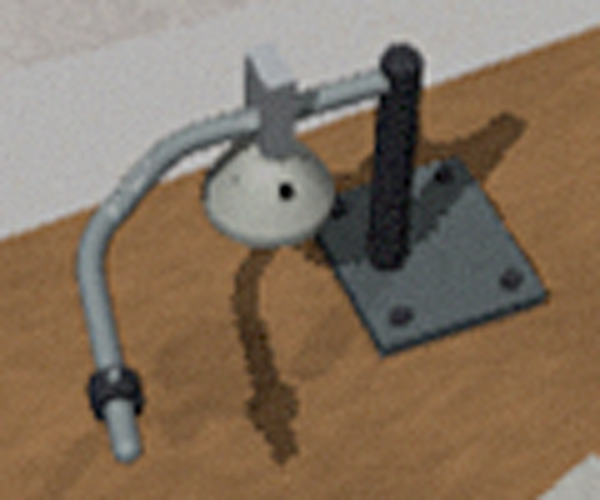

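The top view shows the post at about (226,236), the block at (254,236), and the bend around (270,238) to (303,222). The stop ring is at (311,187). The scene view agrees, with the ring near (253,218). Next I'll take the rail's centreline at z=140.

```bash
python3 - <<'E'
from h import *
im=cv2.imread("pics/top0.png"); hsv=cv2.cvtColor(im,cv2.COLOR_BGR2HSV)
m=cv2.inRange(hsv,(0,0,60),(180,75,255))
print("S/V columns")
for c in (234,238,242,246,262,266,270,274):print(c,[(int(hsv[r,c,1]),int(hsv[r,c,2])) for r in range(229,248)])
P=[]
def cen(w): # weighted centre by low saturation
    return w
for c in range(271,298,2):
    rr=np.arange(205,250);w=np.clip(110-hsv[rr,c,1].astype(float),0,60);P.append((c,(w*rr).sum()/w.sum()))
for r in range(228,172,-2):
    cc=np.arange(290,325);w=np.clip(110-hsv[r,cc,1].astype(float),0,60);P.append(((w*cc).sum()/w.sum(),r))
for p in P: print(np.round(p,1),onz("top",p,140).round(1)[:2])
# block top
b=cv2.inRange(hsv,(0,0,170),(180,60,255))[222:250,245:268]; n,l,s,ct=cv2.connectedComponentsWithStats(b)
for k in range(1,n):
  if s[k][4]>8:
    ys,xs=np.where(l==k);q=[(x+245.,y+222.) for x,y in zip(xs,ys)]
    print("blk",s[k],ct[k]+[245,222],onz("top",ct[k]+[245,222],171.5),cv2.minAreaRect(np.array(q,np.float32)))
print("ring",tri((311.3,187.3),(253.3,218.5)),"post",tri((225.6,235.8),(309.8,151.5)))
print("tray",onz("top",(153,177),0),"bottle",onz("top",(370,305),0))
E
```

```text
S/V columns
234 [(13, 80), (15, 84), (12, 88), (12, 88), (9, 84), (10, 105), (11, 118), (13, 120), (7, 106), (9, 81), (26, 60), (33, 54), (39, 46), (43, 42), (56, 41), (37, 48), (26, 58), (8, 65), (23, 68)]
238 [(15, 87), (20, 89), (15, 85), (14, 88), (15, 87), (10, 104), (7, 114), (13, 121), (12, 110), (12, 87), (14, 73), (10, 80), (15, 83), (12, 85), (10, 74), (8, 65), (19, 66), (8, 64), (20, 63)]
242 [(24, 85), (32, 88), (36, 79), (45, 79), (63, 85), (23, 90), (12, 109), (13, 120), (13, 115), (8, 95), (15, 66), (74, 79), (95, 83), (109, 91), (101, 93), (117, 100), (121, 101), (125, 114), (132, 112)]
246 [(129, 111), (124, 103), (66, 93), (32, 89), (24, 84), (32, 79), (11, 72), (9, 81), (15, 87), (13, 79), (19, 68), (21, 84), (26, 88), (29, 88), (24, 86), (26, 88), (27, 86), (24, 86), (28, 81)]
262 [(26, 117), (22, 117), (27, 123), (25, 122), (23, 124), (24, 127), (19, 110), (13, 115), (15, 121), (14, 124), (8, 101), (19, 68), (22, 114), (32, 80), (37, 76), (35, 73), (30, 77), (30, 77), (33, 77)]
266 [(127, 76), (124, 76), (79, 90), (30, 111), (25, 121), (23, 121), (23, 110), (9, 1
[... 1312 characters left out ...]
4 -73. ]
[307.5 202. ] [547.8 -74.3]
[307.9 200. ] [552.3 -75.2]
[308.4 198. ] [556.8 -76.3]
[308.8 196. ] [561.3 -77.4]
[309.4 194. ] [565.8 -78.7]
[310. 192.] [570.3 -80.1]
[310.8 190. ] [574.9 -82. ]
[310.8 188. ] [579.4 -82. ]
[311.1 186. ] [583.9 -82.8]
[310.9 184. ] [588.5 -82.4]
[312.4 182. ] [593.  -85.7]
[312.8 180. ] [597.6 -86.7]
[313.4 178. ] [602.1 -88. ]
[313.8 176. ] [606.7 -89.1]
[313.6 174. ] [611.3 -88.8]
ring (array([582.18303151, -81.91087154, 137.0948402 ]), np.float64(3.1462248929841077)) post (array([473.26482505, 105.70171758, 146.0462481 ]), np.float64(3.125917628133336))
tray [640.95111636 307.95293987   0.        ] bottle [ 320.69964822 -232.12814061    0.        ]
```

```bash
cat > plan.py <<'E'
import numpy as np, json, os
from scipy.spatial.transform import Rotation as R
# rail path in the world: leg-1 line, vertices V1, V2, radius 50
A=np.array([474.,105.7]);V1=np.array([467.3,-5.3]);V2=np.array([504.4,-63.3]);F=np.array([575.4,-80.2])
def build():
    u=lambda a,b:(b-a)/np.linalg.norm(b-a)
    d=[u(A,V1),u(V1,V2),u(V2,F)];p=[A];
    for V,a,b in((V1,d[0],d[1]),(V2,d[1],d[2])):
        t=np.arccos(a@b);T=50*np.tan(t/2);s=V-a*T;nl=np.array([-a[1],a[0]])
        p+=[s+50*(np.sin(k)*a+(1-np.cos(k))*nl) for k in np.linspace(0,t,25)]
    p+=[F];P=np.array(p);P=P[np.r_[True,np.linalg.norm(np.diff(P,axis=0),axis=1)>1e-6]]
    return P,np.r_[0,np.cumsum(np.linalg.norm(np.diff(P,axis=0),axis=1))]
P,S=build()
at=lambda s:np.array([np.interp(s,S,P[:,0]),np.interp(s,S,P[:,1])])
def yaw(s):
    s=np.clip(s,3,S[-1]-3);d=at(s+2)-at(s-2);return np.degrees(np.arctan2(d[1],d[0]))
def tool(s,z=128,lead=5,lat=0):  # tool centre at arc length s; lat to the left
    y=yaw(s+lead);n=np.radians(yaw(s)+90);q=at(s)+lat*np.array([np.cos(n),np.sin(n)]);return [*q,z,y]
def cmd():return json.load(open("cmd.json")) if os.path.exists("cmd.json") else [267.761,564.715,231.312,-25.38]
def rows(targets,jaw,save=True):
    c=cmd();a=np.radians(c[3]);M=np.array([[np.cos(a),np.sin(a),0],[np.sin(a),-np.cos(a),0],[0,0,-1]])
    out=[]
    for t in targets:
        sl=np.round(M.T@(np.array(t[:3])-c[:3]),1);dr=round(-((t[3]-c[3]+180)%360-180)/8,2)
        out.append({"dr":[0,0,dr],"slide":sl.tolist(),"jaw":jaw})
    if save: json.dump([*(M@sl+c[:3]).tolist(),c[3]-8*dr],open("cmd.json","w"))
    print(json.dumps(out));print("end",np.round(cmd(),1))
E
python3 - <<'E'
from h import *; import plan as p
print("lengths",p.S[[1,25,26,-2,-1]].round(1),"yaw",[round(p.yaw(s),1) for s in(20,140,220)])
b=onz("top",(255,235.2),171.5);print("block",b.round(1));s=105.7-b[1];print("s block",s)
for z in(128,231): print("scene check",proj("scene",[*p.F,140]),proj("scene",[*p.at(60),140]))
t=p.tool(s-24,z=231,lead=0);print(t)
p.rows([t]*8,60,save=True)
E
```

```text
lengths [ 94.9 126.4 158.8 197.2 249.9] yaw [np.float64(-93.5), np.float64(-57.4), np.float64(-13.4)]
block [470.7  39.5 171.5]
s block 66.18931659698941
scene check [251.86146741 214.96451744] [284.72110034 161.08370058]
scene check [251.86146741 214.96451744] [284.72110034 161.08370058]
[np.float64(471.45806404729353), np.float64(63.587329738743186), 231, np.float64(-93.454202983068)]
[{"dr": [0, 0, 8.51], "slide": [398.8, 365.5, 0.3], "jaw": 60}, {"dr": [0, 0, 8.51], "slide": [398.8, 365.5, 0.3], "jaw": 60}, {"dr": [0, 0, 8.51], "slide": [398.8, 365.5, 0.3], "jaw": 60}, {"dr": [0, 0, 8.51], "slide": [398.8, 365.5, 0.3], "jaw": 60}, {"dr": [0, 0, 8.51], "slide": [398.8, 365.5, 0.3], "jaw": 60}, {"dr": [0, 0, 8.51], "slide": [398.8, 365.5, 0.3], "jaw": 60}, {"dr": [0, 0, 8.51], "slide": [398.8, 365.5, 0.3], "jaw": 60}, {"dr": [0, 0, 8.51], "slide": [398.8, 365.5, 0.3], "jaw": 60}]
end [471.4  63.6 231.  -93.5]
```

step_arm(motion=[{"dr": [0,0,1.1],"slide": [37,34,0],"jaw": 20},{"dr": [0,0,2.2],"slide": [75,68,0],"jaw": 20},{"dr": [0,0,3.3],"slide": [115,105,0],"jaw": 20},{"dr": [0,0,4.4],"slide": [155,142,0],"jaw": 20},{"dr": [0,0,5.5],"slide": [195,179,0],"jaw": 20},{"dr": [0,0,6.6],"slide": [235,216,0],"jaw": 20},{"dr": [0,0,7.6],"slide": [270,248,0],"jaw": 20},{"dr": [0,0,8.5],"slide": [300,275,0],"jaw": 20}])

```text
clock: 1.1
position: [421.1, 185.8, 231.1]
ee_rot: [-0.684, 0.729, 0.0, -0.0]
contact_force: [1.7, 0.2, 0.6]
gripper_width: 19.9
grasp_force: 0.0
```

```bash
rm cmd.json; python3 - <<'E'
from h import *; import plan as p, json
a=np.radians(-25.38);c=[267.761+300*np.cos(a)+275*np.sin(a),564.715+300*np.sin(a)-275*np.cos(a),231.312,-25.38-68]
json.dump(c,open("cmd.json","w"));s=arm.read_state();print(c,s["position"],s["ee_rot"],s["gripper_width"],s["contact_force"])
p.rows([p.tool(42,z=231,lead=0)],20)
E
```

```text
[np.float64(420.93604879175007), np.float64(187.67069964837694), 231.312, -93.38] [421.08653029 185.81745064 231.13763904] [-6.84258711e-01  7.29239306e-01  5.89690132e-05 -2.17979451e-04] 19.911173529880777 [1.73947783 0.23036148 0.58996393]
[{"dr": [0, 0, 0.01], "slide": [120.7, -57.8, 0.3], "jaw": 20}]
end [471.5  63.8 231.  -93.5]
```

step_arm(motion=[{"dr": [0,0,0],"slide": [35,-17,0],"jaw": 20},{"dr": [0,0,0],"slide": [75,-36,0.1],"jaw": 20},{"dr": [0,0,0],"slide": [105,-50,0.3],"jaw": 20},{"dr": [0,0,0.01],"slide": [120.7,-57.8,0.3],"jaw": 20},{"dr": [0,0,0.01],"slide": [120.7,-57.8,0.3],"jaw": 20},{"dr": [0,0,0.01],"slide": [120.7,-57.8,0.3],"jaw": 20},{"dr": [0,0,0.01],"slide": [120.7,-57.8,0.3],"jaw": 20},{"dr": [0,0,0.01],"slide": [120.7,-57.8,0.3],"jaw": 20}])

```text
clock: 2.1
position: [471.4, 64.3, 231.0]
ee_rot: [-0.686, 0.728, 0.0, 0.0]
contact_force: [0.6, -0.2, -0.0]
gripper_width: 19.8
grasp_force: 0.0
```

```bash
python3 - <<'E'
from h import *
for i in range(1): print(arm.read_state()["position"],arm.read_state()["contact_force"])
ims=[cv2.convertScaleAbs(cv2.resize(optics.get_image(n)[a:b,c:d],(400,400),interpolation=cv2.INTER_CUBIC),alpha=1.6) for n,a,b,c,d in(("top",160,270,195,305),("scene",90,200,230,340))]
cv2.imwrite("pics/p1.png",np.hstack(ims))
E
```

```text
[471.43046186  64.34317243 231.04493874] [ 0.60238896 -0.15932039 -0.0119091 ]
```

View pics/p1.png

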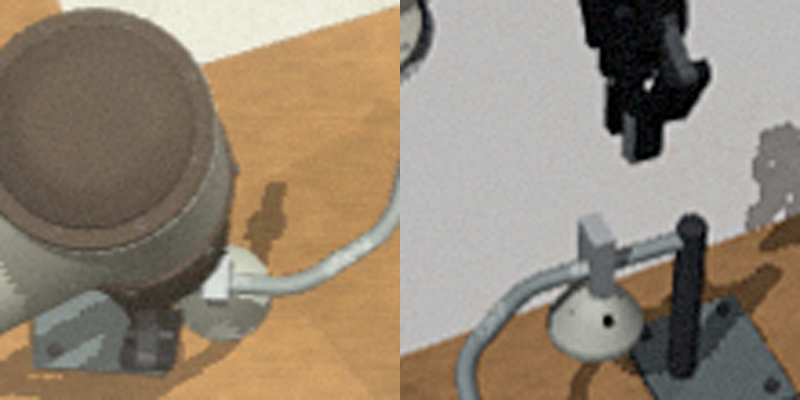

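The picture shows the fingers above the gap between the block and the post. The block is at crop (598,250), and the tips line up over the rail just behind it. Next is the descent.

step_arm(motion=[{"slide": [0,0,25],"dr": [0,0,0],"jaw": 20},{"slide": [0,0,50],"dr": [0,0,0],"jaw": 20},{"slide": [0,0,70],"dr": [0,0,0],"jaw": 20},{"slide": [0,0,80],"dr": [0,0,0],"jaw": 20},{"slide": [0,0,85],"dr": [0,0,0],"jaw": 20},{"slide": [0,0,89],"dr": [0,0,0],"jaw": 20},{"slide": [0,0,92],"dr": [0,0,0],"jaw": 20},{"slide": [0,0,92],"dr": [0,0,0],"jaw": 20}])

```text
clock: 3.2
position: [471.7, 63.8, 139.1]
ee_rot: [-0.685, 0.728, -0.0, 0.0]
contact_force: [0.3, 0.1, 0.6]
gripper_width: 20.1
grasp_force: 0.0
```

step_arm(motion=[{"slide": [0,0,4],"dr": [0,0,0],"jaw": 20},{"slide": [0,0,8],"dr": [0,0,0],"jaw": 20},{"slide": [0,0,11],"dr": [0,0,0],"jaw": 20},{"slide": [0,0,11],"dr": [0,0,0],"jaw": 20},{"slide": [0,0,11],"dr": [0,0,0],"jaw": 18},{"slide": [0,0,11],"dr": [0,0,0],"jaw": 18},{"slide": [0,0,11],"dr": [0,0,0],"jaw": 18},{"slide": [0,0,11],"dr": [0,0,0],"jaw": 18}])

```text
clock: 4.2
position: [471.6, 63.8, 128.1]
ee_rot: [-0.685, 0.728, -0.0, 0.0]
contact_force: [0.8, -0.6, 0.6]
gripper_width: 18.3
grasp_force: 0.0
```

```bash
cat >> plan.py <<'E'
def go(s0,s1,jaw=18,lat=0,lead=5,z=128):
    rows([tool(s,z,lead,lat) for s in np.linspace(s0,s1,9)[1:]],jaw)
def forces():
    from bench import arm
    st=arm.read_state();a=np.radians(cmd()[3]);f=st["contact_force"];c=np.array(cmd()[:2])
    print("t %.1f"%st["clock"],"pos",st["position"].round(1),"along %.2f left %.2f up %.2f"%(f[0]*np.cos(a)+f[1]*np.sin(a),-f[0]*np.sin(a)+f[1]*np.cos(a),f[2]),"w %.1f"%st["gripper_width"])
E
python3 - <<'E'
import json,plan as p
c=p.cmd();c[2]=128.0;json.dump(c,open("cmd.json","w"))
p.forces();p.go(42,52)
E
```

```text
t 4.2 pos [471.6  63.8 128.1] along 0.58 left 0.85 up 0.55 w 18.3
[{"dr": [0, 0, -0.0], "slide": [1.2, 0.0, 0.0], "jaw": 18}, {"dr": [0, 0, -0.0], "slide": [2.5, 0.0, 0.0], "jaw": 18}, {"dr": [0, 0, -0.0], "slide": [3.7, 0.0, 0.0], "jaw": 18}, {"dr": [0, 0, -0.0], "slide": [5.0, 0.0, 0.0], "jaw": 18}, {"dr": [0, 0, -0.0], "slide": [6.2, 0.0, 0.0], "jaw": 18}, {"dr": [0, 0, -0.0], "slide": [7.5, 0.0, 0.0], "jaw": 18}, {"dr": [0, 0, -0.0], "slide": [8.7, 0.0, 0.0], "jaw": 18}, {"dr": [0, 0, -0.0], "slide": [10.0, 0.0, 0.0], "jaw": 18}]
end [470.9  53.8 128.  -93.5]
```

step_arm(motion=[{"dr": [0,0,0],"slide": [1.2,0,0],"jaw": 18},{"dr": [0,0,0],"slide": [2.5,0,0],"jaw": 18},{"dr": [0,0,0],"slide": [3.7,0,0],"jaw": 18},{"dr": [0,0,0],"slide": [5,0,0],"jaw": 18},{"dr": [0,0,0],"slide": [6.2,0,0],"jaw": 18},{"dr": [0,0,0],"slide": [7.5,0,0],"jaw": 18},{"dr": [0,0,0],"slide": [8.7,0,0],"jaw": 18},{"dr": [0,0,0],"slide": [10,0,0],"jaw": 18}])

```text
clock: 5.2
position: [471.1, 53.8, 128.1]
ee_rot: [-0.686, 0.728, -0.0, 0.0]
contact_force: [0.6, 1.8, 1.0]
gripper_width: 18.1
grasp_force: 0.3
```

```bash
python3 - <<'E'
from h import *; import plan as p
p.forces()
ims=[cv2.convertScaleAbs(cv2.resize(optics.get_image(n)[a:b,c:d],(400,400),interpolation=cv2.INTER_CUBIC),alpha=1.6) for n,a,b,c,d in(("top",190,270,220,300),("scene",120,200,250,330))]
cv2.imwrite("pics/p2.png",np.hstack(ims))
p.go(52,64)
E
```

```text
t 5.2 pos [471.1  53.8 128.1] along -1.85 left 0.53 up 0.99 w 18.1
[{"dr": [0, 0, -0.0], "slide": [1.5, 0.0, 0.0], "jaw": 18}, {"dr": [0, 0, -0.0], "slide": [3.0, 0.0, 0.0], "jaw": 18}, {"dr": [0, 0, -0.0], "slide": [4.5, 0.0, 0.0], "jaw": 18}, {"dr": [0, 0, -0.0], "slide": [6.0, 0.0, 0.0], "jaw": 18}, {"dr": [0, 0, -0.0], "slide": [7.5, 0.0, 0.0], "jaw": 18}, {"dr": [0, 0, -0.0], "slide": [9.0, 0.0, 0.0], "jaw": 18}, {"dr": [0, 0, -0.0], "slide": [10.5, 0.0, 0.0], "jaw": 18}, {"dr": [0, 0, -0.0], "slide": [12.0, 0.0, 0.0], "jaw": 18}]
end [470.2  41.8 128.  -93.5]
```

View pics/p2.png

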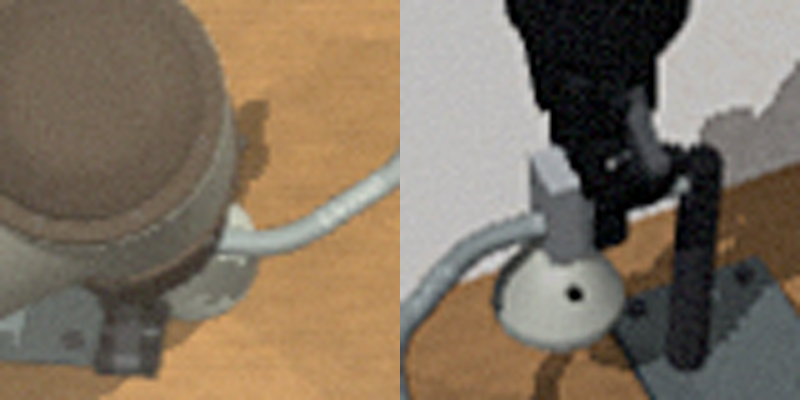

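The scene view shows the fingertips flat against the back of the upright block, near crop (595,215), with a push of about 1.5 to 2 N. I'll keep pushing.

step_arm(motion=[{"dr": [0,0,0],"slide": [1.5,0,0],"jaw": 18},{"dr": [0,0,0],"slide": [3,0,0],"jaw": 18},{"dr": [0,0,0],"slide": [4.5,0,0],"jaw": 18},{"dr": [0,0,0],"slide": [6,0,0],"jaw": 18},{"dr": [0,0,0],"slide": [7.5,0,0],"jaw": 18},{"dr": [0,0,0],"slide": [9,0,0],"jaw": 18},{"dr": [0,0,0],"slide": [10.5,0,0],"jaw": 18},{"dr": [0,0,0],"slide": [12,0,0],"jaw": 18}])

```text
clock: 6.3
position: [470.2, 41.7, 128.0]
ee_rot: [-0.686, 0.728, 0.0, -0.0]
contact_force: [-0.3, 1.5, 1.3]
gripper_width: 17.7
grasp_force: 0.3
```

```bash
python3 - <<'E'
import plan as p
p.forces();p.go(64,76)
E
```

```text
t 6.3 pos [470.2  41.7 128. ] along -1.44 left -0.35 up 1.29 w 17.7
[{"dr": [0, 0, -0.0], "slide": [1.5, 0.0, 0.0], "jaw": 18}, {"dr": [0, 0, -0.0], "slide": [3.0, 0.0, 0.0], "jaw": 18}, {"dr": [0, 0, -0.0], "slide": [4.5, 0.0, 0.0], "jaw": 18}, {"dr": [0, 0, -0.0], "slide": [6.0, 0.0, 0.0], "jaw": 18}, {"dr": [0, 0, -0.0], "slide": [7.5, 0.0, 0.0], "jaw": 18}, {"dr": [0, 0, -0.0], "slide": [9.0, 0.0, 0.0], "jaw": 18}, {"dr": [0, 0, -0.0], "slide": [10.5, 0.0, 0.0], "jaw": 18}, {"dr": [0, 0, -0.0], "slide": [12.0, 0.0, 0.0], "jaw": 18}]
end [469.5  29.8 128.  -93.5]
```

step_arm(motion=[{"dr": [0,0,0],"slide": [1.5,0,0],"jaw": 18},{"dr": [0,0,0],"slide": [3,0,0],"jaw": 18},{"dr": [0,0,0],"slide": [4.5,0,0],"jaw": 18},{"dr": [0,0,0],"slide": [6,0,0],"jaw": 18},{"dr": [0,0,0],"slide": [7.5,0,0],"jaw": 18},{"dr": [0,0,0],"slide": [9,0,0],"jaw": 18},{"dr": [0,0,0],"slide": [10.5,0,0],"jaw": 18},{"dr": [0,0,0],"slide": [12,0,0],"jaw": 18}])

```text
clock: 7.3
position: [469.6, 29.8, 128.0]
ee_rot: [-0.686, 0.728, -0.0, 0.0]
contact_force: [0.2, 0.7, 0.2]
gripper_width: 18.1
grasp_force: 0.2
```

```bash
python3 - <<'E'
import plan as p
p.forces();p.go(76,85,lead=8)
E
```

```text
t 7.3 pos [469.6  29.8 128. ] along -0.71 left 0.14 up 0.16 w 18.1
[{"dr": [0, 0, -0.0], "slide": [1.1, 0.0, 0.0], "jaw": 18}, {"dr": [0, 0, -0.0], "slide": [2.2, 0.0, 0.0], "jaw": 18}, {"dr": [0, 0, -0.0], "slide": [3.4, 0.0, 0.0], "jaw": 18}, {"dr": [0, 0, -0.0], "slide": [4.5, 0.0, 0.0], "jaw": 18}, {"dr": [0, 0, -0.0], "slide": [5.6, 0.0, 0.0], "jaw": 18}, {"dr": [0, 0, -0.0], "slide": [6.7, 0.0, 0.0], "jaw": 18}, {"dr": [0, 0, -0.0], "slide": [7.9, 0.0, 0.0], "jaw": 18}, {"dr": [0, 0, -0.0], "slide": [9.0, 0.0, 0.0], "jaw": 18}]
end [468.9  20.9 128.  -93.5]
```

step_arm(motion=[{"dr": [0,0,0],"slide": [1.1,0,0],"jaw": 18},{"dr": [0,0,0],"slide": [2.2,0,0],"jaw": 18},{"dr": [0,0,0],"slide": [3.4,0,0],"jaw": 18},{"dr": [0,0,0],"slide": [4.5,0,0],"jaw": 18},{"dr": [0,0,0],"slide": [5.6,0,0],"jaw": 18},{"dr": [0,0,0],"slide": [6.7,0,0],"jaw": 18},{"dr": [0,0,0],"slide": [7.9,0,0],"jaw": 18},{"dr": [0,0,0],"slide": [9,0,0],"jaw": 18}])

```text
clock: 8.3
position: [469.6, 21.1, 128.3]
ee_rot: [-0.686, 0.728, -0.0, 0.001]
contact_force: [1.2, 3.3, 0.6]
gripper_width: 17.7
grasp_force: 0.8
```

```bash
python3 - <<'E'
import plan as p
p.forces();p.go(85,95,lead=8)
E
```

```text
t 8.3 pos [469.6  21.1 128.3] along -3.37 left 0.98 up 0.64 w 17.7
[{"dr": [0, 0, -0.03], "slide": [1.2, 0.0, 0.0], "jaw": 18}, {"dr": [0, 0, -0.12], "slide": [2.5, 0.0, 0.0], "jaw": 18}, {"dr": [0, 0, -0.26], "slide": [3.7, 0.0, 0.0], "jaw": 18}, {"dr": [0, 0, -0.44], "slide": [5.0, 0.0, 0.0], "jaw": 18}, {"dr": [0, 0, -0.62], "slide": [6.2, 0.0, 0.0], "jaw": 18}, {"dr": [0, 0, -0.8], "slide": [7.5, 0.0, 0.0], "jaw": 18}, {"dr": [0, 0, -0.98], "slide": [8.7, 0.0, 0.0], "jaw": 18}, {"dr": [0, 0, -1.16], "slide": [10.0, 0.0, 0.0], "jaw": 18}]
end [468.3  10.9 128.  -84.2]
```

```bash
python3 - <<'E'
import json,numpy as np,plan as p
c=[*p.tool(85,128,8)];json.dump(c,open("cmd.json","w"))
p.rows([p.tool(s,128,l,t) for s,l,t in zip([85,85,85.5,86.5,87.5,88.5,89.5,90.5],[11,13,14,14,14,14,14,14],[0.2,.5,.5,.7,.8,.8,.8,.8])],20)
E
```

```text
[{"dr": [0, 0, -0.17], "slide": [0.0, -0.2, 0.0], "jaw": 20}, {"dr": [0, 0, -0.44], "slide": [0.0, -0.5, 0.0], "jaw": 20}, {"dr": [0, 0, -0.65], "slide": [0.5, -0.5, 0.0], "jaw": 20}, {"dr": [0, 0, -0.8], "slide": [1.5, -0.7, 0.0], "jaw": 20}, {"dr": [0, 0, -0.94], "slide": [2.5, -0.8, 0.0], "jaw": 20}, {"dr": [0, 0, -1.08], "slide": [3.5, -0.8, 0.0], "jaw": 20}, {"dr": [0, 0, -1.23], "slide": [4.5, -0.8, 0.0], "jaw": 20}, {"dr": [0, 0, -1.37], "slide": [5.5, -0.8, 0.0], "jaw": 20}]
end [469.3  15.3 128.  -82.5]
```

step_arm(motion=[{"dr": [0,0,-0.17],"slide": [0,-0.2,0],"jaw": 20},{"dr": [0,0,-0.44],"slide": [0,-0.5,0],"jaw": 20},{"dr": [0,0,-0.65],"slide": [0.5,-0.5,0],"jaw": 20},{"dr": [0,0,-0.8],"slide": [1.5,-0.7,0],"jaw": 20},{"dr": [0,0,-0.94],"slide": [2.5,-0.8,0],"jaw": 20},{"dr": [0,0,-1.08],"slide": [3.5,-0.8,0],"jaw": 20},{"dr": [0,0,-1.23],"slide": [4.5,-0.8,0],"jaw": 20},{"dr": [0,0,-1.37],"slide": [5.5,-0.8,0],"jaw": 20}])

```text
clock: 9.3
position: [469.3, 15.3, 128.0]
ee_rot: [0.752, -0.659, -0.0, 0.0]
contact_force: [-1.6, 1.3, 0.9]
gripper_width: 19.8
grasp_force: 0.7
```

```bash
python3 - <<'E'
import plan as p
p.forces();p.go(90.5,97,lead=14,lat=1,jaw=20)
E
```

```text
t 9.3 pos [469.3  15.3 128. ] along -1.45 left -1.38 up 0.88 w 19.8
[{"dr": [0, 0, -0.12], "slide": [0.8, -0.0, 0.0], "jaw": 20}, {"dr": [0, 0, -0.23], "slide": [1.6, 0.1, 0.0], "jaw": 20}, {"dr": [0, 0, -0.35], "slide": [2.4, 0.3, 0.0], "jaw": 20}, {"dr": [0, 0, -0.47], "slide": [3.2, 0.4, 0.0], "jaw": 20}, {"dr": [0, 0, -0.58], "slide": [4.0, 0.6, 0.0], "jaw": 20}, {"dr": [0, 0, -0.7], "slide": [4.8, 0.7, 0.0], "jaw": 20}, {"dr": [0, 0, -0.82], "slide": [5.6, 0.9, 0.0], "jaw": 20}, {"dr": [0, 0, -0.93], "slide": [6.4, 1.0, 0.0], "jaw": 20}]
end [469.2   8.8 128.  -75. ]
```

step_arm(motion=[{"dr": [0,0,-0.12],"slide": [0.8,0,0],"jaw": 20},{"dr": [0,0,-0.23],"slide": [1.6,0.1,0],"jaw": 20},{"dr": [0,0,-0.35],"slide": [2.4,0.3,0],"jaw": 20},{"dr": [0,0,-0.47],"slide": [3.2,0.4,0],"jaw": 20},{"dr": [0,0,-0.58],"slide": [4,0.6,0],"jaw": 20},{"dr": [0,0,-0.7],"slide": [4.8,0.7,0],"jaw": 20},{"dr": [0,0,-0.82],"slide": [5.6,0.9,0],"jaw": 20},{"dr": [0,0,-0.93],"slide": [6.4,1,0],"jaw": 20}])

```text
clock: 10.3
position: [469.3, 8.8, 128.0]
ee_rot: [0.793, -0.609, -0.0, 0.0]
contact_force: [-2.1, 1.6, 0.2]
gripper_width: 19.9
grasp_force: 0.7
```

```bash
python3 - <<'E'
import plan as p
p.forces();p.go(97,104.5,lead=14,lat=1,jaw=20)
E
```

```text
t 10.3 pos [469.3   8.8 128. ] along -2.14 left -1.64 up 0.23 w 19.9
[{"dr": [0, 0, -0.13], "slide": [0.9, 0.2, 0.0], "jaw": 20}, {"dr": [0, 0, -0.27], "slide": [1.8, 0.5, 0.0], "jaw": 20}, {"dr": [0, 0, -0.4], "slide": [2.7, 0.7, 0.0], "jaw": 20}, {"dr": [0, 0, -0.54], "slide": [3.6, 0.9, 0.0], "jaw": 20}, {"dr": [0, 0, -0.67], "slide": [4.5, 1.0, 0.0], "jaw": 20}, {"dr": [0, 0, -0.81], "slide": [5.4, 1.2, 0.0], "jaw": 20}, {"dr": [0, 0, -0.94], "slide": [6.3, 1.4, 0.0], "jaw": 20}, {"dr": [0, 0, -1.07], "slide": [7.2, 1.5, 0.0], "jaw": 20}]
end [469.6   1.5 128.  -66.5]
```

step_arm(motion=[{"dr": [0,0,-0.13],"slide": [0.9,0.2,0],"jaw": 20},{"dr": [0,0,-0.27],"slide": [1.8,0.5,0],"jaw": 20},{"dr": [0,0,-0.4],"slide": [2.7,0.7,0],"jaw": 20},{"dr": [0,0,-0.54],"slide": [3.6,0.9,0],"jaw": 20},{"dr": [0,0,-0.67],"slide": [4.5,1,0],"jaw": 20},{"dr": [0,0,-0.81],"slide": [5.4,1.2,0],"jaw": 20},{"dr": [0,0,-0.94],"slide": [6.3,1.4,0],"jaw": 20},{"dr": [0,0,-1.07],"slide": [7.2,1.5,0],"jaw": 20}])

```text
clock: 11.3
position: [469.9, 1.5, 128.1]
ee_rot: [0.837, -0.548, 0.0, -0.0]
contact_force: [-0.7, 1.3, 0.0]
gripper_width: 19.8
grasp_force: 0.9
```

```bash
python3 - <<'E'
import plan as p
p.forces();p.go(104.5,113,lead=14,lat=1,jaw=20)
E
```

```text
t 11.3 pos [469.9   1.5 128.1] along -1.45 left -0.17 up 0.02 w 19.8
[{"dr": [0, 0, -0.16], "slide": [1.0, 0.3, 0.0], "jaw": 20}, {"dr": [0, 0, -0.31], "slide": [2.0, 0.5, 0.0], "jaw": 20}, {"dr": [0, 0, -0.46], "slide": [3.0, 0.7, 0.0], "jaw": 20}, {"dr": [0, 0, -0.61], "slide": [4.0, 1.0, 0.0], "jaw": 20}, {"dr": [0, 0, -0.77], "slide": [5.1, 1.1, 0.0], "jaw": 20}, {"dr": [0, 0, -0.91], "slide": [6.1, 1.3, 0.0], "jaw": 20}, {"dr": [0, 0, -1.02], "slide": [7.1, 1.5, 0.0], "jaw": 20}, {"dr": [0, 0, -1.1], "slide": [8.1, 1.6, 0.0], "jaw": 20}]
end [471.4  -6.6 128.  -57.7]
```

step_arm(motion=[{"dr": [0,0,-0.16],"slide": [1,0.3,0],"jaw": 20},{"dr": [0,0,-0.31],"slide": [2,0.5,0],"jaw": 20},{"dr": [0,0,-0.46],"slide": [3,0.7,0],"jaw": 20},{"dr": [0,0,-0.61],"slide": [4,1,0],"jaw": 20},{"dr": [0,0,-0.77],"slide": [5.1,1.1,0],"jaw": 20},{"dr": [0,0,-0.91],"slide": [6.1,1.3,0],"jaw": 20},{"dr": [0,0,-1.02],"slide": [7.1,1.5,0],"jaw": 20},{"dr": [0,0,-1.1],"slide": [8.1,1.6,0],"jaw": 20}])

```text
clock: 12.3
position: [471.7, -6.6, 128.1]
ee_rot: [0.876, -0.482, 0.0, -0.0]
contact_force: [-1.1, 1.1, -0.9]
gripper_width: 19.8
grasp_force: 0.8
```

```bash
python3 - <<'E'
import plan as p,numpy as np
p.forces();p.rows([p.tool(s,128,14,l) for s,l in zip(np.linspace(113,121,9)[1:],np.linspace(1,.5,8))],20)
E
```

```text
t 12.3 pos [471.7  -6.6 128.1] along -1.54 left -0.28 up -0.92 w 19.8
[{"dr": [0, 0, -0.03], "slide": [1.0, 0.2, 0.0], "jaw": 20}, {"dr": [0, 0, -0.04], "slide": [1.9, 0.5, 0.0], "jaw": 20}, {"dr": [0, 0, -0.04], "slide": [2.9, 0.8, 0.0], "jaw": 20}, {"dr": [0, 0, -0.04], "slide": [3.8, 1.1, 0.0], "jaw": 20}, {"dr": [0, 0, -0.04], "slide": [4.8, 1.3, 0.0], "jaw": 20}, {"dr": [0, 0, -0.04], "slide": [5.7, 1.5, 0.0], "jaw": 20}, {"dr": [0, 0, -0.04], "slide": [6.7, 1.7, 0.0], "jaw": 20}, {"dr": [0, 0, -0.04], "slide": [7.7, 1.9, 0.0], "jaw": 20}]
end [473.9 -14.1 128.  -57.4]
```

step_arm(motion=[{"dr": [0,0,-0.03],"slide": [1,0.2,0],"jaw": 20},{"dr": [0,0,-0.04],"slide": [1.9,0.5,0],"jaw": 20},{"dr": [0,0,-0.04],"slide": [2.9,0.8,0],"jaw": 20},{"dr": [0,0,-0.04],"slide": [3.8,1.1,0],"jaw": 20},{"dr": [0,0,-0.04],"slide": [4.8,1.3,0],"jaw": 20},{"dr": [0,0,-0.04],"slide": [5.7,1.5,0],"jaw": 20},{"dr": [0,0,-0.04],"slide": [6.7,1.7,0],"jaw": 20},{"dr": [0,0,-0.04],"slide": [7.7,1.9,0],"jaw": 20}])

```text
clock: 13.3
position: [474.1, -14.1, 128.1]
ee_rot: [0.877, -0.48, 0.0, -0.0]
contact_force: [0.2, 2.1, 0.1]
gripper_width: 19.8
grasp_force: 0.3
```

```bash
python3 - <<'E'
import plan as p,numpy as np
p.forces();p.rows([p.tool(s,128,5,l) for s,l in zip(np.linspace(121,131,9)[1:],np.linspace(.5,0,8))],20)
from h import *
ims=[cv2.convertScaleAbs(cv2.resize(optics.get_image(n)[a:b,c:d],(400,400),interpolation=cv2.INTER_CUBIC),alpha=1.6) for n,a,b,c,d in(("top",165,265,240,340),("scene",140,240,220,320))]
cv2.imwrite("pics/p3.png",np.hstack(ims))
E
```

```text
t 13.3 pos [474.1 -14.1 128.1] along -1.65 left 1.34 up 0.13 w 19.8
[{"dr": [0, 0, 0.03], "slide": [1.2, 0.1, 0.0], "jaw": 20}, {"dr": [0, 0, 0.0], "slide": [2.5, 0.3, 0.0], "jaw": 20}, {"dr": [0, 0, 0.0], "slide": [3.7, 0.4, 0.0], "jaw": 20}, {"dr": [0, 0, 0.0], "slide": [4.9, 0.5, 0.0], "jaw": 20}, {"dr": [0, 0, 0.0], "slide": [6.2, 0.6, 0.0], "jaw": 20}, {"dr": [0, 0, 0.0], "slide": [7.4, 0.7, 0.0], "jaw": 20}, {"dr": [0, 0, 0.0], "slide": [8.7, 0.7, 0.0], "jaw": 20}, {"dr": [0, 0, 0.0], "slide": [9.9, 0.8, 0.0], "jaw": 20}]
end [478.5 -22.9 128.  -57.4]
```

View pics/p3.png

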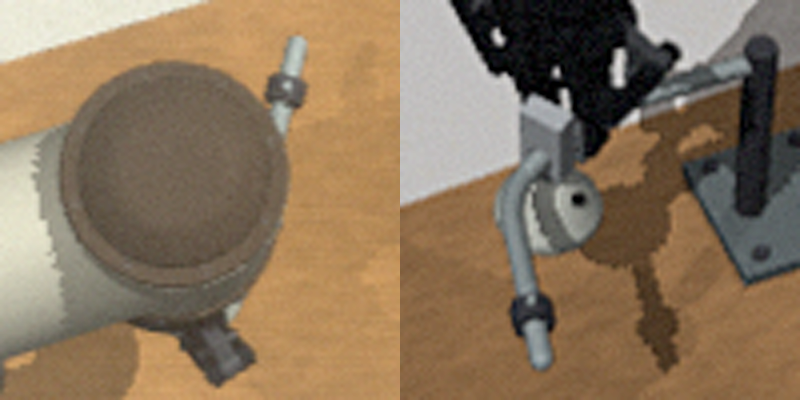

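The scene view shows the block at crop (552,140), upright on the middle straight, with the fingers behind it. All is well, so I continue.

step_arm(motion=[{"dr": [0,0,0.02],"slide": [1.2,0.1,0],"jaw": 20},{"dr": [0,0,0],"slide": [2.5,0.3,0],"jaw": 20},{"dr": [0,0,0],"slide": [3.7,0.4,0],"jaw": 20},{"dr": [0,0,0],"slide": [4.9,0.5,0],"jaw": 20},{"dr": [0,0,0],"slide": [6.2,0.6,0],"jaw": 20},{"dr": [0,0,0],"slide": [7.4,0.7,0],"jaw": 20},{"dr": [0,0,0],"slide": [8.7,0.7,0],"jaw": 20},{"dr": [0,0,0],"slide": [9.9,0.8,0],"jaw": 20}])

```text
clock: 14.4
position: [478.7, -22.9, 128.0]
ee_rot: [0.877, -0.48, 0.0, -0.0]
contact_force: [-0.4, 1.5, 0.6]
gripper_width: 20.0
grasp_force: 0.3
```

```bash
python3 - <<'E'
import plan as p,numpy as np
p.forces();p.go(131,141,lead=5,jaw=20)
E
```

```text
t 14.4 pos [478.7 -22.9 128. ] along -1.43 left 0.47 up 0.55 w 20.0
[{"dr": [0, 0, 0.0], "slide": [1.3, 0.0, 0.0], "jaw": 20}, {"dr": [0, 0, 0.0], "slide": [2.5, 0.0, 0.0], "jaw": 20}, {"dr": [0, 0, 0.0], "slide": [3.8, 0.0, 0.0], "jaw": 20}, {"dr": [0, 0, 0.0], "slide": [5.0, 0.0, 0.0], "jaw": 20}, {"dr": [0, 0, 0.0], "slide": [6.3, 0.0, 0.0], "jaw": 20}, {"dr": [0, 0, 0.0], "slide": [7.5, 0.0, 0.0], "jaw": 20}, {"dr": [0, 0, 0.0], "slide": [8.8, 0.0, 0.0], "jaw": 20}, {"dr": [0, 0, 0.0], "slide": [10.0, 0.0, 0.0], "jaw": 20}]
end [483.9 -31.3 128.  -57.4]
```

step_arm(motion=[{"dr": [0,0,0],"slide": [1.3,0,0],"jaw": 20},{"dr": [0,0,0],"slide": [2.5,0,0],"jaw": 20},{"dr": [0,0,0],"slide": [3.8,0,0],"jaw": 20},{"dr": [0,0,0],"slide": [5,0,0],"jaw": 20},{"dr": [0,0,0],"slide": [6.3,0,0],"jaw": 20},{"dr": [0,0,0],"slide": [7.5,0,0],"jaw": 20},{"dr": [0,0,0],"slide": [8.8,0,0],"jaw": 20},{"dr": [0,0,0],"slide": [10,0,0],"jaw": 20}])

```text
clock: 15.4
position: [484.1, -31.3, 128.0]
ee_rot: [0.877, -0.48, -0.0, 0.0]
contact_force: [-1.1, 2.7, 0.1]
gripper_width: 20.0
grasp_force: 0.3
```

```bash
python3 - <<'E'
import plan as p,numpy as np
p.forces();p.rows([p.tool(s,128,l,t) for s,l,t in zip(np.linspace(141,149,9)[1:],np.linspace(9,14,8),np.linspace(0,.4,8))],20)
E
```

```text
t 15.4 pos [484.1 -31.3 128. ] along -2.87 left 0.58 up 0.06 w 20.0
[{"dr": [0, 0, 0.0], "slide": [1.0, 0.0, 0.0], "jaw": 20}, {"dr": [0, 0, 0.0], "slide": [2.0, -0.0, 0.0], "jaw": 20}, {"dr": [0, 0, 0.0], "slide": [3.0, -0.1, 0.0], "jaw": 20}, {"dr": [0, 0, 0.0], "slide": [4.0, -0.2, 0.0], "jaw": 20}, {"dr": [0, 0, -0.03], "slide": [5.0, -0.2, 0.0], "jaw": 20}, {"dr": [0, 0, -0.15], "slide": [6.0, -0.3, 0.0], "jaw": 20}, {"dr": [0, 0, -0.35], "slide": [7.0, -0.3, 0.0], "jaw": 20}, {"dr": [0, 0, -0.6], "slide": [8.0, -0.4, 0.0], "jaw": 20}]
end [488.6 -37.8 128.  -52.6]
```

```bash
python3 - <<'E'
import json,plan as p,numpy as np
json.dump(p.tool(141,128,5),open("cmd.json","w"))
p.rows([p.tool(s,128,l,t) for s,l,t in zip([141,141.3,142,143,144,145,146,147],[19.5,20,20,19.5,19,18.5,18,17.5],np.linspace(0.1,.6,8))],20)
E
```

```text
[{"dr": [0, 0, -0.26], "slide": [0.0, -0.1, 0.0], "jaw": 20}, {"dr": [0, 0, -0.36], "slide": [0.3, -0.2, 0.0], "jaw": 20}, {"dr": [0, 0, -0.46], "slide": [1.0, -0.2, 0.0], "jaw": 20}, {"dr": [0, 0, -0.54], "slide": [2.0, -0.3, 0.0], "jaw": 20}, {"dr": [0, 0, -0.6], "slide": [3.0, -0.4, 0.0], "jaw": 20}, {"dr": [0, 0, -0.68], "slide": [4.0, -0.5, 0.0], "jaw": 20}, {"dr": [0, 0, -0.76], "slide": [5.0, -0.5, 0.0], "jaw": 20}, {"dr": [0, 0, -0.82], "slide": [6.0, -0.6, 0.0], "jaw": 20}]
end [487.7 -36.  128.  -50.8]
```

step_arm(motion=[{"dr": [0,0,-0.26],"slide": [0,-0.1,0],"jaw": 20},{"dr": [0,0,-0.36],"slide": [0.3,-0.2,0],"jaw": 20},{"dr": [0,0,-0.46],"slide": [1,-0.2,0],"jaw": 20},{"dr": [0,0,-0.54],"slide": [2,-0.3,0],"jaw": 20},{"dr": [0,0,-0.6],"slide": [3,-0.4,0],"jaw": 20},{"dr": [0,0,-0.68],"slide": [4,-0.5,0],"jaw": 20},{"dr": [0,0,-0.76],"slide": [5,-0.5,0],"jaw": 20},{"dr": [0,0,-0.82],"slide": [6,-0.6,0],"jaw": 20}])

```text
clock: 16.4
position: [487.6, -36.1, 128.0]
ee_rot: [0.903, -0.429, -0.0, 0.0]
contact_force: [-2.6, 0.4, -0.3]
gripper_width: 20.2
grasp_force: 0.8
```

```bash
python3 - <<'E'
import json,plan as p,numpy as np
p.forces();p.rows([p.tool(s,128,l,t) for s,l,t in zip(np.linspace(147,154,9)[1:],np.linspace(17,14,8),np.linspace(.6,1,8))],20)
E
```

```text
t 16.4 pos [487.6 -36.1 128. ] along -1.95 left -1.71 up -0.34 w 20.2
[{"dr": [0, 0, -0.05], "slide": [0.9, 0.1, 0.0], "jaw": 20}, {"dr": [0, 0, -0.12], "slide": [1.7, 0.1, 0.0], "jaw": 20}, {"dr": [0, 0, -0.19], "slide": [2.6, 0.2, 0.0], "jaw": 20}, {"dr": [0, 0, -0.24], "slide": [3.5, 0.2, 0.0], "jaw": 20}, {"dr": [0, 0, -0.31], "slide": [4.4, 0.3, 0.0], "jaw": 20}, {"dr": [0, 0, -0.38], "slide": [5.2, 0.3, 0.0], "jaw": 20}, {"dr": [0, 0, -0.44], "slide": [6.1, 0.4, 0.0], "jaw": 20}, {"dr": [0, 0, -0.49], "slide": [7.0, 0.4, 0.0], "jaw": 20}]
end [491.8 -41.7 128.  -46.9]
```

step_arm(motion=[{"dr": [0,0,-0.06],"slide": [0.9,0.1,0],"jaw": 20},{"dr": [0,0,-0.12],"slide": [1.7,0.1,0],"jaw": 20},{"dr": [0,0,-0.18],"slide": [2.6,0.2,0],"jaw": 20},{"dr": [0,0,-0.24],"slide": [3.5,0.2,0],"jaw": 20},{"dr": [0,0,-0.31],"slide": [4.4,0.3,0],"jaw": 20},{"dr": [0,0,-0.38],"slide": [5.2,0.3,0],"jaw": 20},{"dr": [0,0,-0.44],"slide": [6.1,0.4,0],"jaw": 20},{"dr": [0,0,-0.49],"slide": [7,0.4,0],"jaw": 20}])

```text
clock: 17.4
position: [492.1, -41.7, 128.0]
ee_rot: [0.918, -0.398, 0.0, -0.0]
contact_force: [-2.3, -0.1, 0.2]
gripper_width: 19.6
grasp_force: 0.8
```

```bash
python3 - <<'E'
import json,plan as p,numpy as np
p.forces();p.go(154,161,lead=14,lat=1,jaw=20)
E
```

```text
t 17.4 pos [492.1 -41.7 128. ] along -1.54 left -1.77 up 0.25 w 19.6
[{"dr": [0, 0, -0.15], "slide": [0.9, 0.2, 0.0], "jaw": 20}, {"dr": [0, 0, -0.26], "slide": [1.7, 0.3, 0.0], "jaw": 20}, {"dr": [0, 0, -0.39], "slide": [2.6, 0.5, 0.0], "jaw": 20}, {"dr": [0, 0, -0.51], "slide": [3.4, 0.6, 0.0], "jaw": 20}, {"dr": [0, 0, -0.64], "slide": [4.3, 0.8, 0.0], "jaw": 20}, {"dr": [0, 0, -0.77], "slide": [5.1, 0.9, 0.0], "jaw": 20}, {"dr": [0, 0, -0.89], "slide": [6.0, 1.1, 0.0], "jaw": 20}, {"dr": [0, 0, -1.02], "slide": [6.8, 1.2, 0.0], "jaw": 20}]
end [495.6 -47.5 128.  -38.8]
```

step_arm(motion=[{"dr": [0,0,-0.14],"slide": [0.9,0.2,0],"jaw": 20},{"dr": [0,0,-0.26],"slide": [1.7,0.3,0],"jaw": 20},{"dr": [0,0,-0.39],"slide": [2.6,0.5,0],"jaw": 20},{"dr": [0,0,-0.51],"slide": [3.4,0.6,0],"jaw": 20},{"dr": [0,0,-0.64],"slide": [4.3,0.8,0],"jaw": 20},{"dr": [0,0,-0.77],"slide": [5.1,0.9,0],"jaw": 20},{"dr": [0,0,-0.89],"slide": [6,1.1,0],"jaw": 20},{"dr": [0,0,-1.02],"slide": [6.8,1.2,0],"jaw": 20}])

```text
clock: 18.4
position: [496.0, -47.5, 128.1]
ee_rot: [0.944, -0.331, 0.0, -0.0]
contact_force: [-2.8, -0.3, -1.2]
gripper_width: 19.9
grasp_force: 0.7
```

```bash
python3 - <<'E'
import json,plan as p,numpy as np
p.forces();p.go(161,168.5,lead=14,lat=1,jaw=20)
E
```

```text
t 18.4 pos [496.  -47.5 128.1] along -2.00 left -1.93 up -1.20 w 19.9
[{"dr": [0, 0, -0.12], "slide": [0.9, 0.3, 0.0], "jaw": 20}, {"dr": [0, 0, -0.27], "slide": [1.8, 0.5, 0.0], "jaw": 20}, {"dr": [0, 0, -0.39], "slide": [2.7, 0.7, 0.0], "jaw": 20}, {"dr": [0, 0, -0.53], "slide": [3.6, 0.9, 0.0], "jaw": 20}, {"dr": [0, 0, -0.67], "slide": [4.5, 1.1, 0.0], "jaw": 20}, {"dr": [0, 0, -0.79], "slide": [5.4, 1.2, 0.0], "jaw": 20}, {"dr": [0, 0, -0.95], "slide": [6.3, 1.4, 0.0], "jaw": 20}, {"dr": [0, 0, -1.06], "slide": [7.2, 1.5, 0.0], "jaw": 20}]
end [500.2 -53.2 128.  -30.3]
```

step_arm(motion=[{"dr": [0,0,-0.12],"slide": [0.9,0.3,0],"jaw": 20},{"dr": [0,0,-0.26],"slide": [1.8,0.5,0],"jaw": 20},{"dr": [0,0,-0.39],"slide": [2.7,0.7,0],"jaw": 20},{"dr": [0,0,-0.53],"slide": [3.6,0.9,0],"jaw": 20},{"dr": [0,0,-0.67],"slide": [4.5,1.1,0],"jaw": 20},{"dr": [0,0,-0.79],"slide": [5.4,1.2,0],"jaw": 20},{"dr": [0,0,-0.93],"slide": [6.3,1.4,0],"jaw": 20},{"dr": [0,0,-1.06],"slide": [7.2,1.5,0],"jaw": 20}])

```text
clock: 19.4
position: [500.9, -53.0, 128.1]
ee_rot: [0.966, -0.26, 0.0, -0.0]
contact_force: [-1.4, 3.0, -0.3]
gripper_width: 20.1
grasp_force: 1.8
```

```bash
python3 - <<'E'
import json,plan as p,numpy as np
p.forces();p.go(168.5,176,lead=14,lat=1,jaw=20)
E
```

```text
t 19.4 pos [500.9 -53.  128.1] along -2.73 left 1.86 up -0.31 w 20.1
[{"dr": [0, 0, -0.15], "slide": [0.9, 0.3, 0.0], "jaw": 20}, {"dr": [0, 0, -0.28], "slide": [1.8, 0.5, 0.0], "jaw": 20}, {"dr": [0, 0, -0.41], "slide": [2.7, 0.7, 0.0], "jaw": 20}, {"dr": [0, 0, -0.56], "slide": [3.6, 0.9, 0.0], "jaw": 20}, {"dr": [0, 0, -0.67], "slide": [4.5, 1.1, 0.0], "jaw": 20}, {"dr": [0, 0, -0.82], "slide": [5.4, 1.2, 0.0], "jaw": 20}, {"dr": [0, 0, -0.95], "slide": [6.3, 1.4, 0.0], "jaw": 20}, {"dr": [0, 0, -1.08], "slide": [7.2, 1.5, 0.0], "jaw": 20}]
end [505.7 -58.1 128.  -21.6]
```

```bash
python3 - <<'E'
import json,plan as p,numpy as np
json.dump([500.2,-53.2,128.0,-30.3],open("cmd.json","w"))
p.rows([p.tool(s,128,l,t) for s,l,t in zip(np.linspace(168.5,174.5,8),np.linspace(14,12.5,8),[1.3,1.6,1.8,1.9,1.9,1.9,1.9,1.9])],20)
E
```

```text
[{"dr": [0, 0, -0.01], "slide": [0.1, -0.3, 0.0], "jaw": 20}, {"dr": [0, 0, -0.12], "slide": [1.0, -0.4, 0.0], "jaw": 20}, {"dr": [0, 0, -0.19], "slide": [1.9, -0.3, 0.0], "jaw": 20}, {"dr": [0, 0, -0.29], "slide": [2.7, -0.3, 0.0], "jaw": 20}, {"dr": [0, 0, -0.38], "slide": [3.5, -0.1, 0.0], "jaw": 20}, {"dr": [0, 0, -0.47], "slide": [4.3, 0.1, 0.0], "jaw": 20}, {"dr": [0, 0, -0.58], "slide": [5.1, 0.2, 0.0], "jaw": 20}, {"dr": [0, 0, -0.65], "slide": [5.9, 0.4, 0.0], "jaw": 20}]
end [505.1 -56.5 128.  -25.1]
```

step_arm(motion=[{"dr": [0,0,0],"slide": [0.1,-0.3,0],"jaw": 20},{"dr": [0,0,-0.1],"slide": [1,-0.4,0],"jaw": 20},{"dr": [0,0,-0.19],"slide": [1.9,-0.3,0],"jaw": 20},{"dr": [0,0,-0.29],"slide": [2.7,-0.3,0],"jaw": 20},{"dr": [0,0,-0.38],"slide": [3.5,-0.1,0],"jaw": 20},{"dr": [0,0,-0.47],"slide": [4.3,0.1,0],"jaw": 20},{"dr": [0,0,-0.57],"slide": [5.1,0.2,0],"jaw": 20},{"dr": [0,0,-0.65],"slide": [5.9,0.4,0],"jaw": 20}])

```text
clock: 20.4
position: [505.4, -56.6, 128.0]
ee_rot: [0.976, -0.216, 0.0, 0.0]
contact_force: [-1.1, -0.2, 1.0]
gripper_width: 20.2
grasp_force: 0.5
```

```bash
python3 - <<'E'
import json,plan as p,numpy as np
p.forces();p.go(174.5,181,lead=13,lat=1.9,jaw=20)
E
```

```text
t 20.4 pos [505.4 -56.6 128. ] along -0.95 left -0.63 up 0.99 w 20.2
[{"dr": [0, 0, -0.2], "slide": [0.8, 0.2, 0.0], "jaw": 20}, {"dr": [0, 0, -0.31], "slide": [1.6, 0.3, 0.0], "jaw": 20}, {"dr": [0, 0, -0.43], "slide": [2.3, 0.5, 0.0], "jaw": 20}, {"dr": [0, 0, -0.54], "slide": [3.1, 0.7, 0.0], "jaw": 20}, {"dr": [0, 0, -0.66], "slide": [3.9, 0.8, 0.0], "jaw": 20}, {"dr": [0, 0, -0.78], "slide": [4.6, 0.9, 0.0], "jaw": 20}, {"dr": [0, 0, -0.89], "slide": [5.4, 1.0, 0.0], "jaw": 20}, {"dr": [0, 0, -1.01], "slide": [6.2, 1.1, 0.0], "jaw": 20}]
end [510.2 -60.1 128.  -17. ]
```

Forces are low, so I go on.

step_arm(motion=[{"dr": [0,0,-0.15],"slide": [0.8,0.2,0],"jaw": 20},{"dr": [0,0,-0.28],"slide": [1.6,0.3,0],"jaw": 20},{"dr": [0,0,-0.4],"slide": [2.3,0.5,0],"jaw": 20},{"dr": [0,0,-0.53],"slide": [3.1,0.7,0],"jaw": 20},{"dr": [0,0,-0.66],"slide": [3.9,0.8,0],"jaw": 20},{"dr": [0,0,-0.78],"slide": [4.6,0.9,0],"jaw": 20},{"dr": [0,0,-0.89],"slide": [5.4,1,0],"jaw": 20},{"dr": [0,0,-1.01],"slide": [6.2,1.1,0],"jaw": 20}])

```text
clock: 21.4
position: [510.4, -60.1, 128.0]
ee_rot: [0.989, -0.147, -0.0, 0.0]
contact_force: [-2.2, -1.9, 0.3]
gripper_width: 19.6
grasp_force: 0.7
```

```bash
python3 - <<'E'
import json,plan as p,numpy as np
p.forces();p.rows([p.tool(s,128,13,t) for s,t in zip(np.linspace(181,189,9)[1:],np.linspace(1.8,1.3,8))],20)
E
```

```text
t 21.4 pos [510.4 -60.1 128. ] along -1.54 left -2.42 up 0.29 w 19.6
[{"dr": [0, 0, -0.14], "slide": [0.9, 0.4, 0.0], "jaw": 20}, {"dr": [0, 0, -0.27], "slide": [1.8, 0.6, 0.0], "jaw": 20}, {"dr": [0, 0, -0.36], "slide": [2.7, 0.9, 0.0], "jaw": 20}, {"dr": [0, 0, -0.42], "slide": [3.7, 1.2, 0.0], "jaw": 20}, {"dr": [0, 0, -0.45], "slide": [4.6, 1.4, 0.0], "jaw": 20}, {"dr": [0, 0, -0.45], "slide": [5.6, 1.6, 0.0], "jaw": 20}, {"dr": [0, 0, -0.45], "slide": [6.5, 1.8, 0.0], "jaw": 20}, {"dr": [0, 0, -0.45], "slide": [7.5, 2.0, 0.0], "jaw": 20}]
end [516.8 -64.3 128.  -13.4]
```

step_arm(motion=[{"dr": [0,0,-0.1],"slide": [0.7,0.6,0],"jaw": 20},{"dr": [0,0,-0.2],"slide": [1.6,0.9,0],"jaw": 20},{"dr": [0,0,-0.3],"slide": [2.6,1.2,0],"jaw": 20},{"dr": [0,0,-0.38],"slide": [3.6,1.5,0],"jaw": 20},{"dr": [0,0,-0.43],"slide": [4.6,1.8,0],"jaw": 20},{"dr": [0,0,-0.45],"slide": [5.6,2,0],"jaw": 20},{"dr": [0,0,-0.45],"slide": [6.5,2.2,0],"jaw": 20},{"dr": [0,0,-0.45],"slide": [7.5,2.4,0],"jaw": 20}])

```text
clock: 22.4
position: [517.0, -64.5, 128.0]
ee_rot: [0.993, -0.116, 0.0, -0.0]
contact_force: [-0.8, 1.5, -0.0]
gripper_width: 19.9
grasp_force: 0.2
```

```bash
python3 - <<'E'
import json,plan as p,numpy as np
a=np.radians(-17);json.dump([510.2+7.5*np.cos(a)+2.4*np.sin(a),-60.1+7.5*np.sin(a)-2.4*np.cos(a),128,-13.4],open("cmd.json","w"));print(p.cmd())
p.forces();p.rows([p.tool(s,128,13,t) for s,t in zip(np.linspace(189,198,9)[1:],np.linspace(1,.3,8))],20)
from h import *
ims=[cv2.convertScaleAbs(cv2.resize(optics.get_image(n)[a:b,c:d],(400,400),interpolation=cv2.INTER_CUBIC),alpha=1.6) for n,a,b,c,d in(("top",165,265,240,340),("scene",140,240,220,320))]
cv2.imwrite("pics/p4.png",np.hstack(ims))
E
```

```text
[516.6705935783881, -64.58791919973181, 128, -13.4]
t 22.4 pos [517.  -64.5 128. ] along -1.08 left 1.23 up -0.01 w 19.9
[{"dr": [0, 0, -0.0], "slide": [1.1, 0.1, 0.0], "jaw": 20}, {"dr": [0, 0, -0.0], "slide": [2.2, 0.3, 0.0], "jaw": 20}, {"dr": [0, 0, -0.0], "slide": [3.3, 0.6, 0.0], "jaw": 20}, {"dr": [0, 0, -0.0], "slide": [4.4, 0.7, 0.0], "jaw": 20}, {"dr": [0, 0, -0.0], "slide": [5.5, 0.9, 0.0], "jaw": 20}, {"dr": [0, 0, -0.0], "slide": [6.6, 1.1, 0.0], "jaw": 20}, {"dr": [0, 0, -0.0], "slide": [7.7, 1.2, 0.0], "jaw": 20}, {"dr": [0, 0, -0.0], "slide": [8.8, 1.3, 0.0], "jaw": 20}]
end [524.9 -67.9 128.  -13.4]
```

View pics/p4.png

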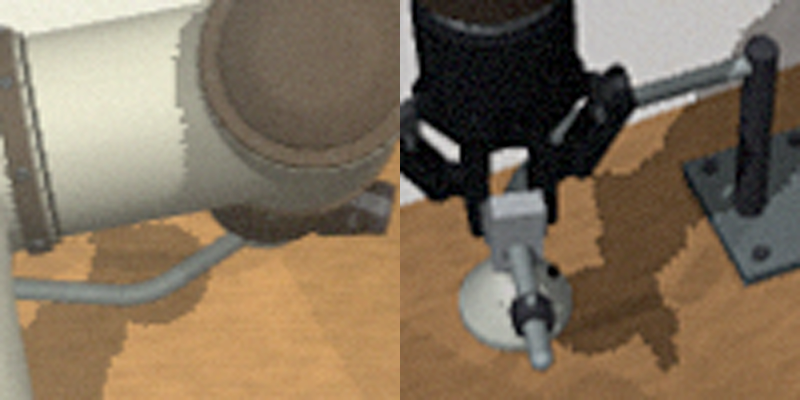

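The scene view shows the upright block at crop (517,220) on the second leg, between the two fingers. The ring is ahead at crop (530,315). I'll go on along the leg.

step_arm(motion=[{"dr": [0,0,0],"slide": [1.1,-0.1,0],"jaw": 20},{"dr": [0,0,0],"slide": [2.2,0.1,0],"jaw": 20},{"dr": [0,0,0],"slide": [3.3,0.3,0],"jaw": 20},{"dr": [0,0,0],"slide": [4.4,0.4,0],"jaw": 20},{"dr": [0,0,0],"slide": [5.5,0.6,0],"jaw": 20},{"dr": [0,0,0],"slide": [6.6,0.8,0],"jaw": 20},{"dr": [0,0,0],"slide": [7.7,0.9,0],"jaw": 20},{"dr": [0,0,0],"slide": [8.8,1,0],"jaw": 20}])

```text
clock: 23.5
position: [525.3, -67.6, 128.0]
ee_rot: [0.993, -0.116, -0.0, 0.0]
contact_force: [-1.9, 1.0, 0.5]
gripper_width: 20.2
grasp_force: 0.3
```

```bash
python3 - <<'E'
import json,plan as p,numpy as np
a=np.radians(-13.4);c=p.cmd();json.dump([c[0]+(-.3)*np.sin(a),c[1]+.3*np.cos(a),128,-13.4],open("cmd.json","w"));print(p.cmd())
p.forces();p.rows([p.tool(s,128,5,.5) for s in np.linspace(198,208,9)[1:]],20)
E
```

```text
[524.9992734031366, -67.60007662868979, 128, -13.4]
t 23.5 pos [525.3 -67.6 128. ] along -2.08 left 0.51 up 0.47 w 20.2
[{"dr": [0, 0, -0.0], "slide": [1.3, 0.1, 0.0], "jaw": 20}, {"dr": [0, 0, -0.0], "slide": [2.5, 0.1, 0.0], "jaw": 20}, {"dr": [0, 0, -0.0], "slide": [3.8, 0.1, 0.0], "jaw": 20}, {"dr": [0, 0, -0.0], "slide": [5.0, 0.1, 0.0], "jaw": 20}, {"dr": [0, 0, -0.0], "slide": [6.3, 0.1, 0.0], "jaw": 20}, {"dr": [0, 0, -0.0], "slide": [7.5, 0.1, 0.0], "jaw": 20}, {"dr": [0, 0, -0.0], "slide": [8.8, 0.1, 0.0], "jaw": 20}, {"dr": [0, 0, -0.0], "slide": [10.0, 0.1, 0.0], "jaw": 20}]
end [534.7 -70.  128.  -13.4]
```

step_arm(motion=[{"dr": [0,0,0],"slide": [1.3,0,0],"jaw": 20},{"dr": [0,0,0],"slide": [2.5,0,0],"jaw": 20},{"dr": [0,0,0],"slide": [3.8,0,0],"jaw": 20},{"dr": [0,0,0],"slide": [5,0,0],"jaw": 20},{"dr": [0,0,0],"slide": [6.3,0,0],"jaw": 20},{"dr": [0,0,0],"slide": [7.5,0,0],"jaw": 20},{"dr": [0,0,0],"slide": [8.8,0,0],"jaw": 20},{"dr": [0,0,0],"slide": [10,0,0],"jaw": 20}])

```text
clock: 24.5
position: [535.0, -69.9, 128.0]
ee_rot: [0.993, -0.116, -0.0, 0.0]
contact_force: [-1.6, 1.0, 0.2]
gripper_width: 19.9
grasp_force: 0.3
```

```bash
python3 -c "import plan as p;p.forces()"
```

```text
t 24.5 pos [535.  -69.9 128. ] along -1.75 left 0.64 up 0.24 w 19.9
```

step_arm(motion=[{"dr": [0,0,0],"slide": [1.2,-0.1,0],"jaw": 20},{"dr": [0,0,0],"slide": [2.4,-0.1,0],"jaw": 20},{"dr": [0,0,0],"slide": [3.6,-0.1,0],"jaw": 20},{"dr": [0,0,0],"slide": [4.8,-0.1,0],"jaw": 20},{"dr": [0,0,0],"slide": [6,-0.1,0],"jaw": 20},{"dr": [0,0,0],"slide": [7.2,-0.1,0],"jaw": 20},{"dr": [0,0,0],"slide": [8.4,-0.1,0],"jaw": 20},{"dr": [0,0,0],"slide": [9.6,-0.1,0],"jaw": 20}])

```text
clock: 25.5
position: [544.4, -72.0, 128.0]
ee_rot: [0.993, -0.116, 0.0, 0.0]
contact_force: [-1.1, 0.3, 0.2]
gripper_width: 20.1
grasp_force: 0.2
```

step_arm(motion=[{"dr": [0,0,0],"slide": [0.4,0,0],"jaw": 20},{"dr": [0,0,0],"slide": [0.8,0,0],"jaw": 20},{"dr": [0,0,0],"slide": [1.2,0,0],"jaw": 20},{"dr": [0,0,0],"slide": [1.6,0,0],"jaw": 20},{"dr": [0,0,0],"slide": [2,0,0],"jaw": 20},{"dr": [0,0,0],"slide": [2.4,0,0],"jaw": 20},{"dr": [0,0,0],"slide": [2.8,0,0],"jaw": 20},{"dr": [0,0,0],"slide": [3,0,0],"jaw": 20}])

```text
clock: 26.5
position: [547.3, -72.7, 128.0]
ee_rot: [0.993, -0.116, -0.0, -0.0]
contact_force: [-0.6, -0.0, -0.6]
gripper_width: 20.0
grasp_force: 0.2
```

step_arm(motion=[{"dr": [0,0,0],"slide": [0.3,0,0],"jaw": 20},{"dr": [0,0,0],"slide": [0.6,0,0],"jaw": 20},{"dr": [0,0,0],"slide": [0.9,0,0],"jaw": 20},{"dr": [0,0,0],"slide": [1.2,0,0],"jaw": 20},{"dr": [0,0,0],"slide": [1.5,0,0],"jaw": 20},{"dr": [0,0,0],"slide": [1.8,0,0],"jaw": 20},{"dr": [0,0,0],"slide": [2.1,0,0],"jaw": 20},{"dr": [0,0,0],"slide": [2.4,0,0],"jaw": 20}])

```text
clock: 27.5
position: [549.6, -73.2, 128.0]
ee_rot: [0.993, -0.116, -0.0, -0.0]
contact_force: [-1.1, 0.3, -1.1]
gripper_width: 20.3
grasp_force: 0.2
```

step_arm(motion=[{"dr": [0,0,0],"slide": [0.2,0,0],"jaw": 20},{"dr": [0,0,0],"slide": [0.4,0,0],"jaw": 20},{"dr": [0,0,0],"slide": [0.6,0,0],"jaw": 20},{"dr": [0,0,0],"slide": [0.8,0,0],"jaw": 20},{"dr": [0,0,0],"slide": [1,0,0],"jaw": 20},{"dr": [0,0,0],"slide": [1.2,0,0],"jaw": 20},{"dr": [0,0,0],"slide": [1.4,0,0],"jaw": 20},{"dr": [0,0,0],"slide": [1.6,0,0],"jaw": 20}])

```text
clock: 28.5
position: [550.7, -73.5, 127.9]
ee_rot: [0.993, -0.116, -0.001, -0.0]
contact_force: [-2.1, 0.6, 0.2]
gripper_width: 20.0
grasp_force: 0.7
```

step_arm(motion=[{"dr": [0,0,0],"slide": [0.1,0,0],"jaw": 20},{"dr": [0,0,0],"slide": [0.2,0,0],"jaw": 20},{"dr": [0,0,0],"slide": [0.3,0,0],"jaw": 20},{"dr": [0,0,0],"slide": [0.4,0,0],"jaw": 20},{"dr": [0,0,0],"slide": [0.5,0,0],"jaw": 20},{"dr": [0,0,0],"slide": [0.6,0,0],"jaw": 20},{"dr": [0,0,0],"slide": [0.6,0,0],"jaw": 20},{"dr": [0,0,0],"slide": [0.6,0,0],"jaw": 20}])

```text
clock: 29.5
position: [550.9, -73.6, 127.7]
ee_rot: [0.993, -0.117, -0.001, -0.0]
contact_force: [-4.7, 2.6, 0.7]
gripper_width: 19.8
grasp_force: 1.7
```

step_arm(motion=[{"dr": [0,0,0],"slide": [0.1,0,0],"jaw": 20},{"dr": [0,0,0],"slide": [0.2,0,0],"jaw": 20},{"dr": [0,0,0],"slide": [0.3,0,0],"jaw": 20},{"dr": [0,0,0],"slide": [0.4,0,0],"jaw": 20},{"dr": [0,0,0],"slide": [0.4,0,0],"jaw": 20},{"dr": [0,0,0],"slide": [0.4,0,0],"jaw": 20},{"dr": [0,0,0],"slide": [0.4,0,0],"jaw": 20},{"dr": [0,0,0],"slide": [0.4,0,0],"jaw": 20}])

```text
clock: 30.5
position: [550.9, -73.6, 127.6]
ee_rot: [0.993, -0.117, -0.001, -0.0]
contact_force: [-5.2, 3.7, 0.9]
gripper_width: 20.1
grasp_force: 1.9
```

The block is firmly home, with about 6 N on the tool and no further travel. I'll back off gently.

step_arm(motion=[{"dr": [0,0,0],"slide": [-0.4,0,0],"jaw": 20},{"dr": [0,0,0],"slide": [-0.8,0,0],"jaw": 20},{"dr": [0,0,0],"slide": [-1.2,0,0],"jaw": 20},{"dr": [0,0,0],"slide": [-1.7,0,0],"jaw": 20},{"dr": [0,0,0],"slide": [-2.5,0,0],"jaw": 20},{"dr": [0,0,0],"slide": [-4,0,0],"jaw": 20},{"dr": [0,0,0],"slide": [-6,0,0],"jaw": 20},{"dr": [0,0,0],"slide": [-8,0,0],"jaw": 20}])

```text
clock: 31.5
position: [544.7, -72.0, 128.3]
ee_rot: [0.993, -0.116, 0.001, -0.0]
contact_force: [-0.6, 0.4, 1.0]
gripper_width: 20.5
grasp_force: 0.0
```

step_arm(motion=[{"dr": [0,0,0],"slide": [-1,0,0],"jaw": 20},{"dr": [0,0,0],"slide": [-1,0,-5],"jaw": 20},{"dr": [0,0,0],"slide": [-1,0,-15],"jaw": 20},{"dr": [0,0,0],"slide": [-1,0,-30],"jaw": 20},{"dr": [0,0,0],"slide": [-10,0,-50],"jaw": 20},{"dr": [0,0,0],"slide": [-35,0,-75],"jaw": 20},{"dr": [0,0,0],"slide": [-75,0,-100],"jaw": 20},{"dr": [0,0,0],"slide": [-110,0,-110],"jaw": 20}])

```text
clock: 32.5
position: [437.1, -46.3, 240.6]
ee_rot: [0.993, -0.116, 0.002, -0.001]
contact_force: [0.5, -0.4, 0.5]
gripper_width: 20.2
grasp_force: 0.0
```

```bash
python3 - <<'E'
from h import *
print(arm.read_state()["position"],arm.read_state()["contact_force"])
ims=[cv2.convertScaleAbs(cv2.resize(optics.get_image(n)[a:b,c:d],(400,400),interpolation=cv2.INTER_CUBIC),alpha=1.6) for n,a,b,c,d in(("top",150,230,270,350),("scene",160,240,210,290))]
cv2.imwrite("pics/p5.png",np.hstack(ims))
E
```

```text
[437.10457593 -46.33208176 240.61411917] [ 0.4694485  -0.40969139  0.49262048]
```

View pics/p5.png

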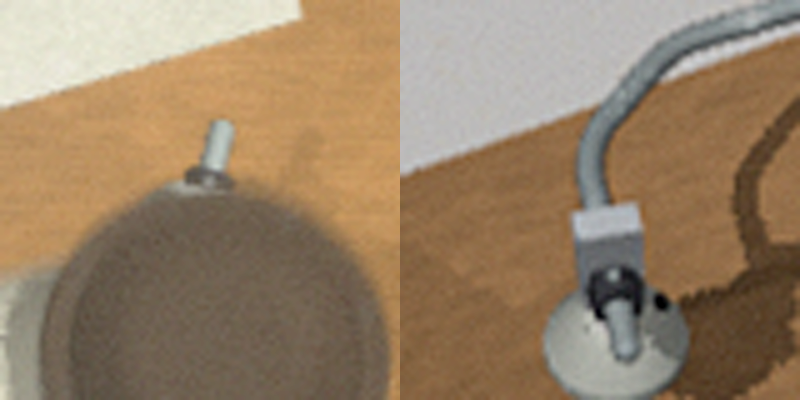

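The scene view shows the block upright right behind the ring. The block's top is at crop (608,222) and the ring at (615,290). I'll let it settle, then check the gap.

step_arm(motion=[{"dr": [0,0,0],"slide": [-15,0,0],"jaw": 20},{"dr": [0,0,0],"slide": [-35,0,0],"jaw": 20},{"dr": [0,0,0],"slide": [-50,0,0],"jaw": 20},{"dr": [0,0,0],"slide": [-55,0,0],"jaw": 20},{"dr": [0,0,0],"slide": [-55,0,0],"jaw": 20},{"dr": [0,0,0],"slide": [-55,0,0],"jaw": 20},{"dr": [0,0,0],"slide": [-55,0,0],"jaw": 20},{"dr": [0,0,0],"slide": [-55,0,0],"jaw": 20}])

```text
clock: 33.6
position: [384.0, -33.9, 237.9]
ee_rot: [0.993, -0.117, -0.0, 0.0]
contact_force: [-0.3, -0.1, -0.2]
gripper_width: 19.5
grasp_force: 0.0
```

```bash
python3 - <<'E'
from h import *
t=optics.get_image("top"); print(onz("scene",(251.6,204.4),171.5),"expect ~568.6,-78.5")
s=optics.get_image("scene")
f=lambda i,a,b,c,d:cv2.convertScaleAbs(cv2.resize(i[a:b,c:d],(400,400),interpolation=cv2.INTER_CUBIC),alpha=1.6)
cv2.imwrite("pics/p6.png",np.hstack([f(t,170,220,285,335),f(s,190,240,230,280)]))
E
```

```text
[573.82231592 -78.25952251 171.5       ] expect ~568.6,-78.5
```

View pics/p6.png

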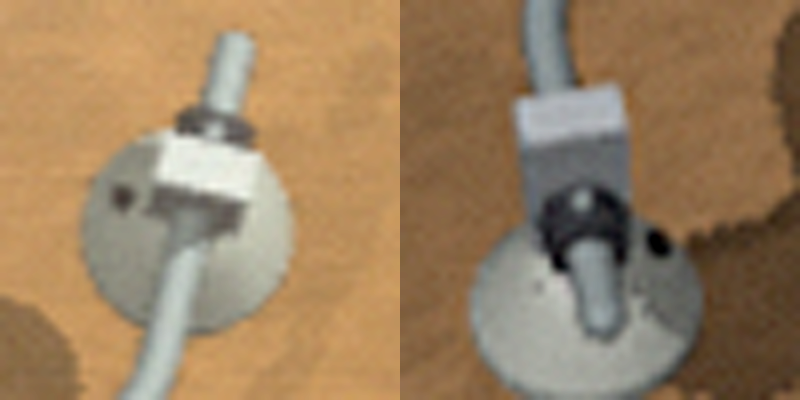

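```bash
python3 - <<'E'
from h import *
u=np.array([.972,-.233])
e=onz("top",(311.9,187.2),171.5)[:2]; print("block front edge along",e@u)
f=onz("top",(311.9,183.1),149)[:2]; print("ring far top edge -14",f@u-14)
E
```

```text
block front edge along 576.9808845021598
ring far top edge -14 577.4420489701337
```

The gap measures about 0.5 mm, so the block is home and hanging upright. I'm handing in.

```bash
python3 -c "
from bench import arm
print(arm.job_done())"
```

```text
the job is handed in; nothing more can be done
None
```

The lamp now hangs upright at the stop ring: I pushed it round the bend, pressed it home with about 6 N at the tool, and released it; the gap measures about 0.5 mm, and the job was handed in at about 34 s, with no verdict shown.

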